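# Show the class the next casting and start the bench timer

### The job

Show the craft class what comes next: with the fingertips about 3 cm above it, point at the middle of the larger heart-shaped dish and stay still there for two seconds, then point in the same way at the top of the dropper bottle with the pointed nozzle for two seconds, and then start the class by pressing the bench timer's button all the way down and letting it come back up. Do not point at or dip down over any other dish, bottle or jar, and do not touch, move or lift any of the dishes, bottles, the jar, the brush or the hair dryer; finish with the hand clear of everything.

Things in the scene. Friction and masses are not known exactly. Their poses are not given: they have to be found in the camera images.
- large_heart: The larger heart-shaped open dish of clear plastic with gold flakes on its floor, 109 mm wide, 100 mm from tip to lobes, 20 mm high; loose, about 70 g. Origin: middle of its underside (z up; the heart's tip lies towards its -x). It stands in the row nearer the robot, in any of three places.
- small_heart: The smaller heart-shaped dish, same look, 68 mm wide, 62 mm long, 20 mm high; loose. Origin: middle of its underside. Leave alone.
- round_dish: Round dish, same look, 99 mm across, 20 mm high; loose. Origin: middle of its underside. Leave alone.
- dropper_bottle: White plastic dropper bottle with a long pointed nozzle: body 30 mm across, 46 mm high, tapering up to the nozzle's tip at 80 mm; loose, about 40 g, tips over easily. Origin: middle of its underside, z up. It stands in the row farther from the robot, in any of four places.
- flat_bottle: White plastic bottle with a broad flat screw cap, 32 mm across, 64 mm high; loose. Origin: middle of its underside. Leave alone.
- squat_jar: Low, wide white plastic jar with a flat lid, 51 mm across, 40 mm high; loose. Origin: middle of its underside. Leave alone.
- timer: Bench timer: flat grey box, 85 mm (its x) by 95 mm (its y), top face at 30 mm, a dark display strip along its +x edge rising to about 43 mm; fixed to the table. Origin: middle of its underside, z up. It stands in the farther row, in any of four places.
- start_button_top (a point): Middle of the top face of the timer's single round white push button, 28 mm across, about 52 mm above the table when up; it is pressed straight down.
- start_button (a joint): Travel of the timer's button in m: 0 up, 0.006 fully down; a spring returns it; it takes about 4.5 N to push fully down.
- brush: Wooden paint brush, about 200 mm long, lying flat at the left end of the work; loose. Leave alone.
- hair_dryer: Black hair dryer lying on its side at the right end of the work, about 190 mm long, 70 mm high, its handle 130 mm to the side; loose. Leave alone.
Not all that is in view belongs to the job. Several things have the shape of the timer; the one meant has the colours described above. What is shaped like the large_heart but purple is not meant.

How it is judged:
By the outcome, as a careful person would: the job done as asked, in the order asked, and still so for the second after the job is handed in, with the robot touching nothing.
It also fails if it takes over 54 s, if anything falls off the work surface, if the arm or the gripper's body presses on something with over 40 N, if the wrist force passes 120 N, or if a joint passes its speed limit or range.

### The arm

A 7-joint arm with a two-finger parallel gripper is mounted at the origin on the work surface. World frame = base frame: x ahead of the robot, y to its left, z up, the work surface at z = 0. Lengths are in m, angles in rad, forces in N, time in s.
With the tool pointing down it reaches from about 0.35 to 0.9 m from the base axis. Payload 7.2 kg.
Tool frame: the origin (TCP) lies midway between the tips of the shut fingers; the grasp point (between the pads) lies 19 mm behind it; z points along the fingers, y is the line along which they close (so a half turn about z gives the same grasp; the last joint's range is limited). The gripper opens to 88 mm and grips with 3 to 60 N. Pads are 20 mm wide; open, the fingers measure 115 mm over their backs; the gripper's body (75 mm by 178 mm) begins 61 mm behind the grasp point.
Start: joints at [-1.185, 0.411, -0.013, 1.596, 0.006, 1.134, -0.082], TCP at [0.274, 0.562, 0.223] pointing down, gripper open.
Joint ranges: [-2.95, 2.95], [-0.29, 1.99], [-1.47, 1.44], [0.14, 2.54], [-1.03, 4.17], [0.13, 1.85], [-2.86, 2.86]. Speed limits (rad/s): [2.39, 2.39, 3.01, 3.01, 3.14, 3.14, 3.14].

### API

Orientations are given as a unit quaternion [x, y, z, w].
In Python, from plant import state, imaging, env gives the robot as it stands.
- The arm moves only by the tool carry_out, never from a script. Its argument "rows" is text: rows parted by semicolons, each of 5 numbers parted by spaces: the shift along the tool's x, y, z normalised to -1 to 1, where 1 is 0.15 m, then the turn about the tool's z normalised to -1 to 1, where 1 is pi/2 rad, then the opening, from -1 (shut) to 1 (fully open). A call has 1 to 12 rows; each row is the pose to reach, as a shift and turn from the pose commanded when the call began, along the tool's axes at that moment; what a row does not reach only later rows make up. A row lasts 1/10 s, in which the tool goes at most 50 mm and 8.59 degrees, less where a joint would pass 70% of its speed; a pose out of reach is approached as far as the arm can. A call with a number of a shift or a turn outside -1 to 1 is refused whole. A call with a gripper value outside its range is refused whole. The fingers move at their own pace and stop on an object; "force" is the grip in N (left out, the last holds). Time passes only in rows, so rows that repeat a pose let the fingers close. It gives the time, the measured TCP pose, the force, the opening and the grip force at its end, in the units of the state.
- state(): the state, without advancing time (a new reading comes with each control period).
- imaging.camera(name): name is "scene" or "top"; returns the picture (384x512x3 uint8, red, green, blue); there is no depth.
- imaging.calibration(name): a dict with "K" (3x3 intrinsics, pixels), "xyz" and "orientation" of the camera in the world. Camera axes: x right, y up, looking along -z (the intrinsics and any distortion apply to the point x, -y, -z); pixel columns grow to the right and rows downward; lengths in m; the calibration is good to about 2 mm. A picture is of the moment at which its call begins. calibration takes no time and is no camera call.
- env.finish_job(): hands the job in; it is judged then, once.
The state is a dict: "clock": time; "joint_pos": joint angles; "qd": joint speeds; "joint_efforts": joint torques, N m; "ee_pos": TCP position; "eef_rot": TCP orientation; "wrist_force": force on the tool from outside, world axes, zero at the start; "torque": the same for the moment, N m; "width": finger opening in m; "grip_force": force on a finger pad.
Only numpy, scipy, OpenCV 4.12 (cv2) and the standard library are available. Lean on these libraries where they do the work, as an engineer would, in place of code of your own. Each camera call takes 0.05 s, during which the arm holds its last target. There are 200 camera calls.

## Working session

There is one attempt and no reset: what is moved stays moved. The work goes in short steps, Python scripts to look and compute and a tool call to move; the robot and the scene stay as the last step left them, time stands still between calls to the robot, and variables do not carry over. Pictures are saved under pics/ and viewed, at most 10 in all, crops included, and the job is handed in when it is done.

Besides the shell and the picture viewer there is one more tool, called after "Emit:" in YAML: its name, and indented under it one key for each argument. carry_out: Moves the arm, as the interface text tells. Its arguments: {"type":"object","properties":{"rows":{"type":"string"},"force":{"type":"number"}},"required":["rows"]}

```bash
mkdir -p pics; cat > h.py <<'E'
import numpy as np,cv2
from scipy.spatial.transform import Rotation as R
from plant import state,imaging,env
def ray(name,uv,z):
    c=imaging.calibration(name);d=np.linalg.solve(np.array(c["K"]),[uv[0],uv[1],1.])
    o=c["orientation"];d=R.from_quat(o).as_matrix()@(d*[1,-1,-1]) if np.size(o)==4 else np.array(o)@(d*[1,-1,-1])
    p=np.array(c["xyz"]);return p+d*(z-p[2])/d[2]
def proj(name,X):
    c=imaging.calibration(name);v=(R.from_quat(c["orientation"]).inv().apply(np.array(X)-c["xyz"]))*[1,-1,-1]
    v=np.array(c["K"])@v;return v[:2]/v[2]
E
python3 - <<'E'
from h import *
for n in("top","scene"):
    im=imaging.camera(n)[:,:,::-1];cv2.imwrite(f"pics/{n}_raw.png",im)
    cv2.imwrite(f"pics/{n}.png",cv2.resize(im,(800,600),interpolation=cv2.INTER_CUBIC))
    print(imaging.calibration(n))
print(state())
E
```

```text
{'K': array([[497.53432694,   0.        , 252.60032472],
       [  0.        , 497.53432694, 194.89326077],
       [  0.        ,   0.        ,   1.        ]]), 'xyz': array([ 0.2691808 , -0.02757284,  1.54629341]), 'orientation': array([-0.04938231,  0.04759232,  0.71074435, -0.70009915])}
{'K': array([[420.48319074,   0.        , 251.24237006],
       [  0.        , 420.48319074, 193.25012424],
       [  0.        ,   0.        ,   1.        ]]), 'xyz': array([1.22832344, 0.73447741, 0.77479362]), 'orientation': array([0.18666665, 0.43368394, 0.81875508, 0.32667097])}
{'clock': 0.1, 'joint_pos': array([-1.1852254 ,  0.41179835, -0.01273553,  1.59696617,  0.00561505,
        1.13424351, -0.0822324 ]), 'qd': array([-3.46880362e-04, -3.53595160e-03, -2.00848623e-03, -2.05167436e-03,
        1.21773385e-03,  1.88399847e-05, -1.22190896e-03]), 'joint_efforts': array([ 3.76431621e-03, -5.89094102e+01,  6.44457154e-01, -2.91709292e+01,
       -5.37389237e-02,  1.44830608e-02,  6.16948523e-05]), 'ee_pos': array([0.27380583, 0.56134162, 0.22190408]), 'eef_rot': array([ 2.24934222e-01,  9.74373706e-01, -6.81690734e-04, -1.05472610e-04]), 'wrist_force': array([ 0.45267289, -0.28669598, -0.05288707]), 'torque': array([-0.01749667,  0.01876667, -0.02136843]), 'grip_force': 0.0, 'width': 0.08793034542311468}
```

View pics/top.png

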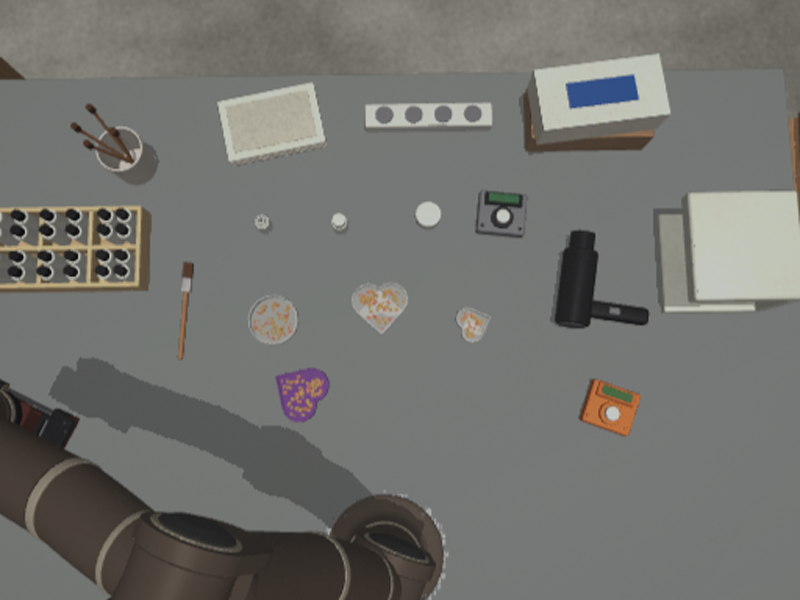

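View pics/scene.png

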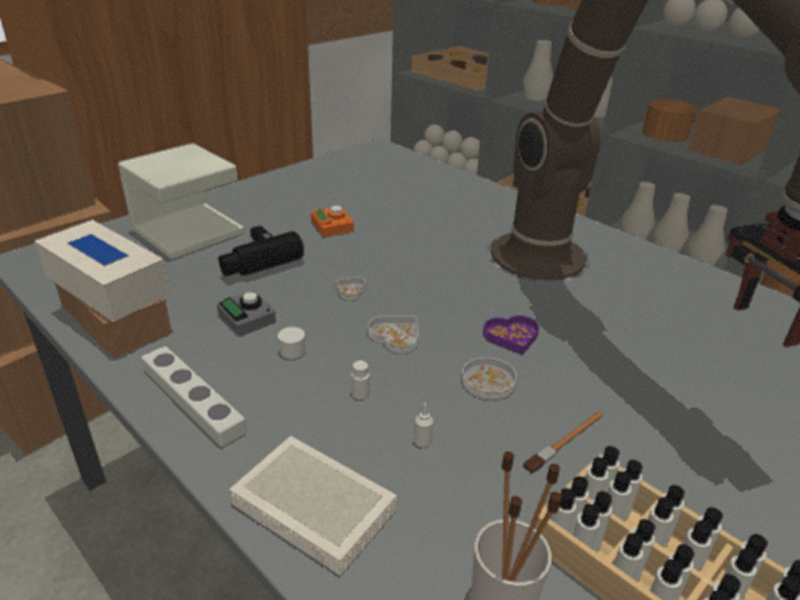

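The top view (800x600) shows the candidates:
- **Dishes:** grey/gold large heart (380,306), small heart (473,323), round dish (273,320) and a purple heart decoy (302,393). The large heart is the widest clear one.
- **Bottles:** (262,222) has the pointed nozzle, at (424,425) in the scene view. The flat cap is at (339,221) and the jar at (428,214).
- **Timers:** the grey one at (502,214) fits. The orange one at (610,408) is a decoy.

I'll confirm with a crop and measure.

```bash
python3 - <<'E'
from h import *
t=cv2.imread("pics/top_raw.png");s=cv2.imread("pics/scene_raw.png")
def px(im,x0,y0,x1,y1,thr=18):
    c=im[y0:y1,x0:x1].astype(int);bg=np.median(c.reshape(-1,3),0)
    m=(np.abs(c-bg).max(2)>thr).astype(np.uint8)
    m=cv2.morphologyEx(m,cv2.MORPH_CLOSE,np.ones((5,5),np.uint8))
    cs,_=cv2.findContours(m,0,2);k=max(cs,key=cv2.contourArea);return k[:,0]+[x0,y0]
k=px(t,215,170,270,222);P=np.array([ray("top",p,.02)[:2] for p in k])
print("heart x",P[:,0].min(),P[:,0].max(),"y",P[:,1].min(),P[:,1].max())
(c,wh,a)=cv2.minAreaRect((P*1000).astype(np.float32));print(c,wh,a)
# button: white blob in timer
g=t[118:155,300:340].min(2);m=(g>150).astype(np.uint8)
n,l,st,ce=cv2.connectedComponentsWithStats(m);
for i in range(1,n):
  if st[i,4]>15: print("btn",st[i],ce[i]+[300,118],ray("top",ce[i]+[300,118],.052))
k=px(t,158,132,180,152);print("drop top",k.min(0),k.max(0))
# nozzle tip in scene
c=s[250:292,258:285];g=c.min(2);
k=px(s,258,250,285,290,30);print("tip scene",k[k[:,1].argmin()],"body",k.min(0),k.max(0))
A=cv2.resize(t[125:225,150:350],(800,400),interpolation=2)
B=np.hstack([cv2.resize(s[225:295,220:290],(200,200),interpolation=2),cv2.resize(t[125:160,150:185],(200,200),interpolation=2),cv2.resize(t[110:160,295:345],(200,200),interpolation=2),np.zeros((200,200,3),np.uint8)])
cv2.imwrite("pics/crop.png",np.vstack([A,B]))
E
```

```text
heart x 0.4241009209811737 0.5244564400573778 y -0.048495687175328206 0.06021163703003368
(489.6758728027344, 4.501441955566406) (96.95169830322266, 96.93359375) 44.674434661865234
btn [18 16  8  8 52] [321.5 137.5] [ 0.65073731 -0.24011829  0.052     ]
drop top [163 137] [173 148]
tip scene [269 264] body [266 264] [276 272]
```

View pics/crop.png

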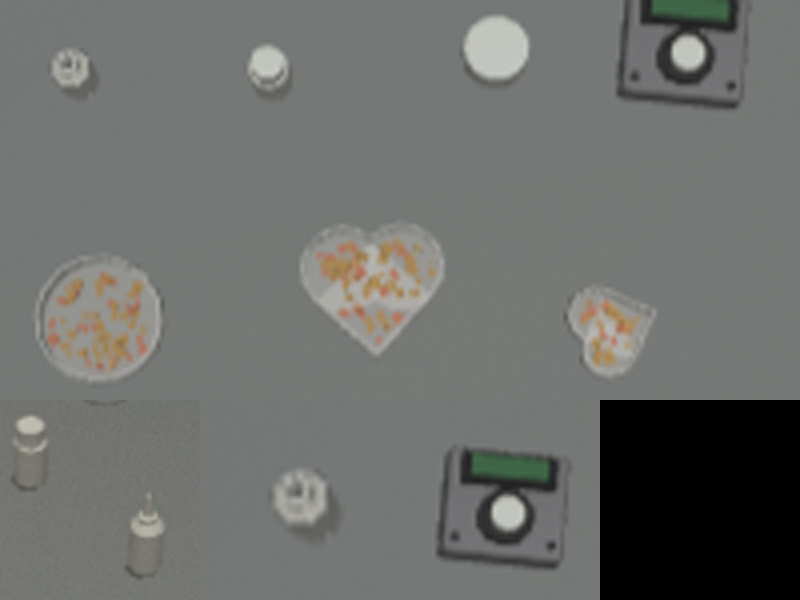

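Crop confirms it: the clear large heart is the middle one of its row (tip towards the robot, measured 100 x 109 mm). The pointed nozzle is on the left bottle, at scene px about (272,258). The grey timer with the green display and white button is at top px (321.5,137.6).

```bash
cat >> h.py <<'E'
def togo(X):
    s=state();d=R.from_quat(s["eef_rot"]).inv().apply(np.array(X)-s["ee_pos"]);return (d/.15).round(3)
E
python3 - <<'E'
from h import *
print("body top",ray("top",(167.2,141.7),.046)); d=ray("top",(167.2,141.7),.046)
print("tip scene z.08",ray("scene",(271.8,257.6),.08),"body scene",ray("scene",(271,284),.0))
for z in(0,.046,.08): print(z,proj("scene",[d[0],d[1],z]),proj("top",[d[0],d[1],z]))
print(R.from_quat(state()["eef_rot"]).as_matrix().round(3),proj("scene",[.474,.006,.02]))
for X in([.474,.006,.2],[d[0],d[1],.2],[.651,-.24,.2]):print(togo(X))
E
```

```text
body top [0.64646956 0.23622217 0.046     ]
tip scene z.08 [0.64935564 0.23275697 0.08      ] body scene [0.65497444 0.24076102 0.        ]
0 [272.01586762 281.35798254] [169.70850189 145.20726165]
0.046 [272.94054092 268.0371189 ] [167.2 141.7]
0.08 [273.65367609 257.76367812] [165.24822856 138.97113096]
[[-0.899  0.438 -0.001]
 [ 0.438  0.899 -0.001]
 [-0.    -0.001 -1.   ]] [256.54530167 208.79456175]
[-2.822 -2.742  0.15 ]
[-3.183 -0.859  0.148]
[-4.602 -3.699  0.152]
```

Emit:
carry_out:
  rows: "-0.15 -0.15 0 0 -1;-0.3 -0.3 0 0 -1;-0.45 -0.45 0 0 -1;-0.6 -0.6 0 0 -1;-0.75 -0.75 0 0 -1;-0.9 -0.9 0 0 -1;-0.95 -0.95 0 0 -1;-0.95 -0.95 0 0 -1"
  force: 10

```text
clock: 0.9
ee_pos: [0.3402, 0.37, 0.2228]
eef_rot: [0.226, 0.974, -0.0, 0.0]
wrist_force: [0.1, -0.5, -0.2]
width: 0.0273
grip_force: 0.0
```

Emit:
carry_out:
  rows: "-0.15 -0.15 0 0 -1;-0.3 -0.3 0 0 -1;-0.45 -0.45 0 0 -1;-0.6 -0.6 0 0 -1;-0.75 -0.75 0 0 -1;-0.9 -0.9 0 0 -1;-0.95 -0.95 0 0 -1;-0.95 -0.95 0 0 -1"

```text
clock: 1.7
ee_pos: [0.4056, 0.1809, 0.2227]
eef_rot: [0.225, 0.974, 0.0, 0.0]
wrist_force: [-0.3, 0.3, 0.5]
width: 0.0008
grip_force: 0.0
```

Emit:
carry_out:
  rows: "-0.15 -0.15 0 0 -1;-0.3 -0.3 0 0 -1;-0.45 -0.45 0 0 -1;-0.6 -0.6 0 0 -1;-0.75 -0.7 0 0 -1;-0.88 -0.82 0 0 -1;-0.92 -0.84 0 0 -1;-0.92 -0.84 0 0 -1"

```text
clock: 2.5
ee_pos: [0.4746, 0.0083, 0.2224]
eef_rot: [0.225, 0.974, 0.0, -0.0]
wrist_force: [-0.8, -0.7, -0.1]
width: 0.0004
grip_force: 0.0
```

```bash
python3 - <<'E'
from h import *
s=state();print(s["clock"],s["ee_pos"],s["width"],togo([.474,.006,.048]))
E
```

```text
2.5 [0.4745798  0.00830325 0.22239887] 0.0004295012068424022 [-0.004 -0.016  1.163]
```

Emit:
carry_out:
  rows: "0 -0.01 0.15 0 -1;0 -0.01 0.3 0 -1;0 -0.01 0.45 0 -1;0 -0.01 0.6 0 -1;0 -0.01 0.75 0 -1;0 -0.01 0.85 0 -1;0 -0.01 0.9 0 -1;0 -0.01 0.9 0 -1;0 -0.01 0.9 0 -1"

```text
clock: 3.4
ee_pos: [0.4736, 0.0065, 0.0881]
eef_rot: [0.224, 0.974, 0.0, 0.0]
wrist_force: [-0.3, 0.3, 0.6]
width: 0.0004
grip_force: 0.0
```

```bash
python3 - <<'E'
from h import *
print(togo([.474,.006,.048]))
ims=[imaging.camera(n)[:,:,::-1] for n in("scene","top")]
a=cv2.resize(ims[0][130:280,180:380],(800,600),interpolation=2)
cv2.imwrite("pics/near.png",a)
E
```

```text
[-0.004 -0.002  0.267]
```

View pics/near.png

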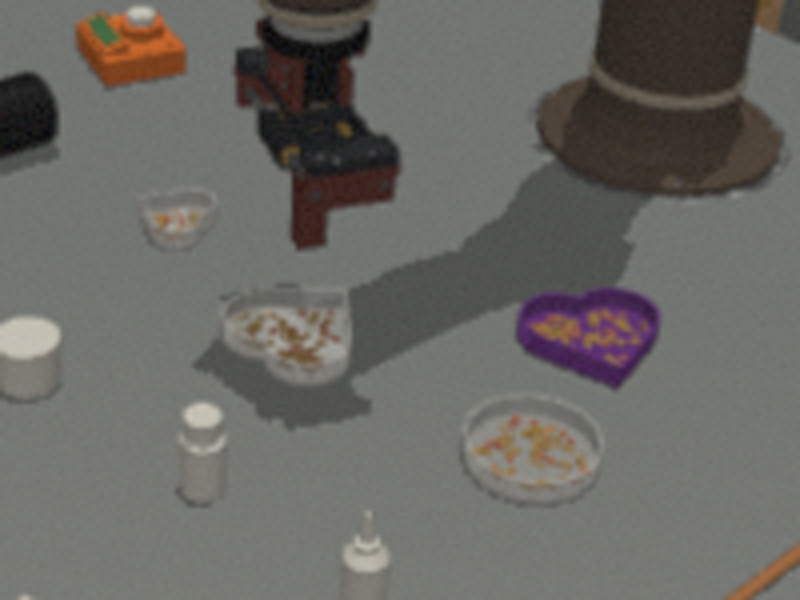

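The fingertips (crop px 310,245) are above the middle of the large heart (crop px 290,335), consistent with z ≈ 0.088. Lowering to z ≈ 0.048 and holding.

Emit:
carry_out:
  rows: "0 0 0.1 0 -1;0 0 0.2 0 -1;0 0 0.265 0 -1;0 0 0.265 0 -1;0 0 0.265 0 -1;0 0 0.265 0 -1;0 0 0.265 0 -1;0 0 0.265 0 -1;0 0 0.265 0 -1;0 0 0.265 0 -1;0 0 0.265 0 -1;0 0 0.265 0 -1"

```text
clock: 4.7
ee_pos: [0.4733, 0.0055, 0.0479]
eef_rot: [0.225, 0.974, -0.0, -0.0]
wrist_force: [0.3, -0.4, 0.2]
width: 0.0007
grip_force: 0.0
```

Emit:
carry_out:
  rows: "0 0 0 0 -1;0 0 0 0 -1;0 0 0 0 -1;0 0 0 0 -1;0 0 0 0 -1;0 0 0 0 -1;0 0 0 0 -1;0 0 0 0 -1;0 0 0 0 -1;0 0 0 0 -1;0 0 0 0 -1;0 0 0 0 -1"

```text
clock: 5.9
ee_pos: [0.4733, 0.0055, 0.0479]
eef_rot: [0.225, 0.974, 0.0, -0.0]
wrist_force: [0.3, -0.3, -0.3]
width: 0.0005
grip_force: 0.0
```

Emit:
carry_out:
  rows: "0 0 0 0 -1;0 0 0 0 -1;0 0 0 0 -1;0 0 0 0 -1;0 0 0 0 -1;0 0 0 0 -1;0 0 0 0 -1;0 0 0 0 -1"

```text
clock: 6.7
ee_pos: [0.4734, 0.0055, 0.0479]
eef_rot: [0.225, 0.974, 0.0, -0.0]
wrist_force: [-0.2, 0.2, 0.6]
width: 0.0003
grip_force: 0.0
```

Emit:
carry_out:
  rows: "0 0 -0.1 0 -1;0 0 -0.25 0 -1;0 0 -0.4 0 -1;0 0 -0.55 0 -1;0 0 -0.7 0 -1;0 0 -0.85 0 -1;0 0 -0.95 0 -1;0 0 -1 0 -1;0 0 -1 0 -1"

```text
clock: 7.6
ee_pos: [0.4738, 0.0056, 0.1985]
eef_rot: [0.225, 0.974, 0.0, 0.001]
wrist_force: [0.5, 0.3, -0.0]
width: 0.0002
grip_force: 0.0
```

```bash
python3 - <<'E'
from h import *
s=state();print(s["clock"],s["ee_pos"],togo([.648,.235,.22]))
E
```

```text
7.6 [0.47378737 0.00561416 0.19854576] [-0.374  1.884 -0.14 ]
```

Emit:
carry_out:
  rows: "-0.04 0.2 -0.03 0 -1;-0.08 0.4 -0.06 0 -1;-0.12 0.6 -0.1 0 -1;-0.15 0.75 -0.14 0 -1;-0.18 0.9 -0.14 0 -1;-0.19 0.95 -0.14 0 -1;-0.19 0.95 -0.14 0 -1"

```text
clock: 8.3
ee_pos: [0.561, 0.1217, 0.2174]
eef_rot: [0.224, 0.975, -0.001, -0.001]
wrist_force: [-0.8, -0.8, 0.6]
width: 0.0005
grip_force: 0.0
```

Emit:
carry_out:
  rows: "-0.04 0.2 0 0 -1;-0.08 0.4 0 0 -1;-0.12 0.6 0 0 -1;-0.15 0.75 0 0 -1;-0.18 0.88 0 0 -1;-0.185 0.93 0 0 -1;-0.185 0.935 0 0 -1;-0.185 0.935 0 0 -1;-0.185 0.935 0 0 -1"

```text
clock: 9.2
ee_pos: [0.6476, 0.2335, 0.2192]
eef_rot: [0.226, 0.974, -0.0, 0.0]
wrist_force: [-0.1, 0.2, -0.2]
width: 0.0004
grip_force: 0.0
```

Emit:
carry_out:
  rows: "0 0 0.1 0 -1;0 0 0.2 0 -1;0 0 0.3 0 -1;0 0 0.4 0 -1;0 0 0.47 0 -1;0 0 0.5 0 -1;0 0 0.5 0 -1;0 0 0.5 0 -1"

```text
clock: 10.0
ee_pos: [0.6482, 0.2351, 0.1443]
eef_rot: [0.225, 0.974, 0.0, 0.0]
wrist_force: [0.4, -0.4, 0.4]
width: 0.0006
grip_force: 0.0
```

```bash
python3 - <<'E'
from h import *
s=state();print(s["clock"],s["ee_pos"],togo([.648,.235,.11]))
im=imaging.camera("scene")[:,:,::-1];cv2.imwrite("pics/n2.png",cv2.resize(im[180:300,200:360],(800,600),interpolation=2))
E
```

```text
10.0 [0.64823362 0.23512967 0.14432247] [ 0.001 -0.002  0.229]
```

View pics/n2.png

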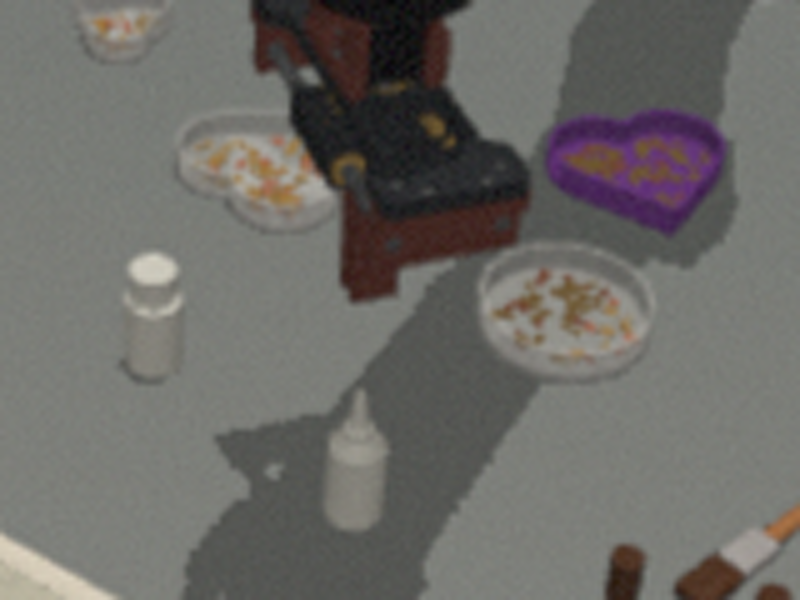

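The fingertips (crop 370,297) stand straight above the nozzle tip (crop 360,390). Everything else is undisturbed. Lowering to 0.11 and holding.

Emit:
carry_out:
  rows: "0 0 0.08 0 -1;0 0 0.16 0 -1;0 0 0.225 0 -1;0 0 0.225 0 -1;0 0 0.225 0 -1;0 0 0.225 0 -1;0 0 0.225 0 -1;0 0 0.225 0 -1;0 0 0.225 0 -1;0 0 0.225 0 -1;0 0 0.225 0 -1;0 0 0.225 0 -1"

```text
clock: 11.25
ee_pos: [0.6478, 0.235, 0.1101]
eef_rot: [0.225, 0.974, 0.0, -0.0]
wrist_force: [-0.0, -0.6, -0.8]
width: 0.0004
grip_force: 0.0
```

Emit:
carry_out:
  rows: "0 0 0 0 -1;0 0 0 0 -1;0 0 0 0 -1;0 0 0 0 -1;0 0 0 0 -1;0 0 0 0 -1;0 0 0 0 -1;0 0 0 0 -1;0 0 0 0 -1;0 0 0 0 -1;0 0 0 0 -1;0 0 0 0 -1"

```text
clock: 12.45
ee_pos: [0.6479, 0.2351, 0.1101]
eef_rot: [0.225, 0.974, 0.0, -0.0]
wrist_force: [0.3, 0.3, 0.1]
width: 0.0007
grip_force: 0.0
```

Emit:
carry_out:
  rows: "0 0 0 0 -1;0 0 0 0 -1;0 0 0 0 -1;0 0 0 0 -1;0 0 0 0 -1;0 0 0 0 -1;0 0 0 0 -1;0 0 0 0 -1"

```text
clock: 13.25
ee_pos: [0.6479, 0.2351, 0.1101]
eef_rot: [0.225, 0.974, 0.0, 0.0]
wrist_force: [0.2, 1.1, -0.7]
width: 0.0004
grip_force: 0.0
```

Emit:
carry_out:
  rows: "0 0 -0.1 0 -1;0 0 -0.25 0 -1;0 0 -0.4 0 -1;0 0 -0.55 0 -1;0 0 -0.67 0 -1;0 0 -0.73 0 -1;0 0 -0.73 0 -1"

```text
clock: 13.95
ee_pos: [0.6486, 0.2352, 0.2218]
eef_rot: [0.225, 0.974, 0.001, 0.001]
wrist_force: [0.4, -0.6, 0.1]
width: 0.0009
grip_force: 0.0
```

```bash
python3 - <<'E'
from h import *
s=state();print(s["clock"],s["ee_pos"],togo([.651,-.24,.22]))
E
```

```text
13.95 [0.64861339 0.23523461 0.22176509] [-1.403 -2.841  0.008]
```

Emit:
carry_out:
  rows: "-0.1 -0.2 0 0 -1;-0.2 -0.4 0 0 -1;-0.3 -0.6 0 0 -1;-0.38 -0.76 0 0 -1;-0.44 -0.9 0 0 -1;-0.47 -0.95 0 0 -1;-0.47 -0.95 0 0 -1"

```text
clock: 14.65
ee_pos: [0.6487, 0.0747, 0.2192]
eef_rot: [0.226, 0.974, -0.0, -0.0]
wrist_force: [-0.4, 0.3, -0.2]
width: 0.0009
grip_force: 0.0
```

Emit:
carry_out:
  rows: "-0.1 -0.2 0 0 -1;-0.2 -0.4 0 0 -1;-0.3 -0.6 0 0 -1;-0.38 -0.76 0 0 -1;-0.44 -0.9 0 0 -1;-0.47 -0.95 0 0 -1;-0.47 -0.95 0 0 -1"

```text
clock: 15.35
ee_pos: [0.6499, -0.0826, 0.2193]
eef_rot: [0.225, 0.974, 0.0, -0.0]
wrist_force: [0.5, -0.4, 0.3]
width: 0.0006
grip_force: 0.0
```

Emit:
carry_out:
  rows: "-0.1 -0.2 0 0 -1;-0.2 -0.4 0 0 -1;-0.3 -0.6 0 0 -1;-0.38 -0.76 0 0 -1;-0.44 -0.88 0 0 -1;-0.46 -0.94 0 0 -1;-0.46 -0.94 0 0 -1;-0.46 -0.94 0 0 -1"

```text
clock: 16.15
ee_pos: [0.6505, -0.2375, 0.2194]
eef_rot: [0.224, 0.975, 0.001, -0.0]
wrist_force: [0.1, 0.7, 0.8]
width: 0.0003
grip_force: 0.0
```

Emit:
carry_out:
  rows: "0 0 0.15 0 -1;0 0 0.3 0 -1;0 0 0.45 0 -1;0 0 0.6 0 -1;0 0 0.75 0 -1;0 0 0.85 0 -1;0 0 0.9 0 -1;0 0 0.9 0 -1;0 0 0.9 0 -1"

```text
clock: 17.05
ee_pos: [0.6505, -0.2398, 0.0855]
eef_rot: [0.225, 0.974, 0.0, 0.001]
wrist_force: [-0.7, -0.4, 0.2]
width: 0.0008
grip_force: 0.0
```

```bash
python3 - <<'E'
from h import *
s=state();print(s["clock"],s["ee_pos"],togo([.651,-.24,.052]),s["wrist_force"])
im=imaging.camera("scene")[:,:,::-1];cv2.imwrite("pics/n3.png",cv2.resize(im[130:250,90:250],(800,600),interpolation=2))
E
```

```text
17.05 [ 0.65050362 -0.23978253  0.08552119] [-0.003  0.     0.223] [-0.68090557 -0.44508735  0.22176571]
```

View pics/n3.png

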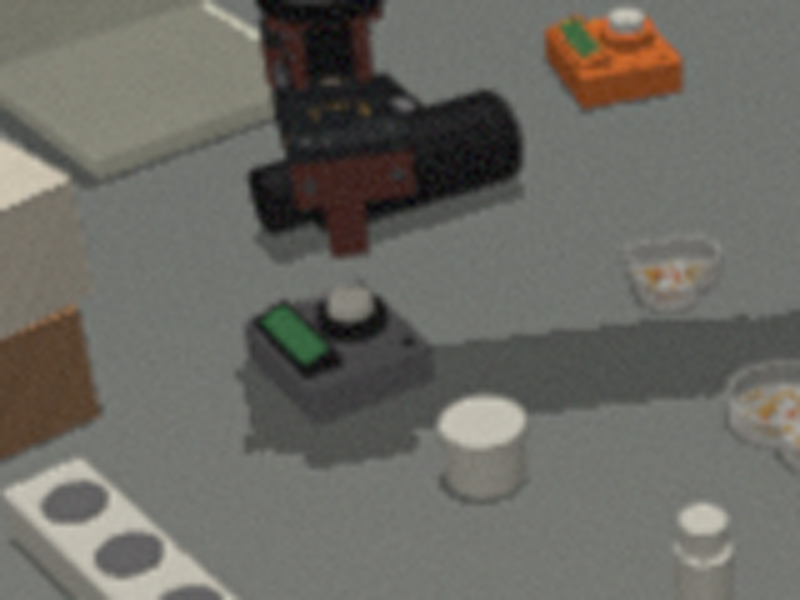

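The fingertips (crop 350,255) are centred over the white button (crop 350,295). Pressing in small steps.

Emit:
carry_out:
  rows: "0 0 0.05 0 -1;0 0 0.1 0 -1;0 0 0.15 0 -1;0 0 0.19 0 -1;0 0 0.21 0 -1;0 0 0.23 0 -1;0 0 0.24 0 -1;0 0 0.25 0 -1;0 0 0.255 0 -1;0 0 0.26 0 -1;0 0 0.26 0 -1;0 0 0.26 0 -1"

```text
clock: 18.3
ee_pos: [0.6497, -0.2399, 0.0464]
eef_rot: [0.225, 0.974, 0.0, -0.0]
wrist_force: [-4.7, 1.3, 7.8]
width: 0.0005
grip_force: 4.0
```

Emit:
carry_out:
  rows: "0 0 0.005 0 -1;0 0 0.01 0 -1;0 0 0.01 0 -1;0 0 0.01 0 -1;0 0 0.01 0 -1"

```text
clock: 18.8
ee_pos: [0.6498, -0.2399, 0.0462]
eef_rot: [0.225, 0.974, 0.0, 0.0]
wrist_force: [-7.7, 3.2, 16.8]
width: 0.0004
grip_force: 8.4
```

The force jumped to 16.8 N with almost no further travel, so the button is on its stop. Releasing upwards.

Emit:
carry_out:
  rows: "0 0 -0.02 0 -1;0 0 -0.05 0 -1;0 0 -0.1 0 -1;0 0 -0.2 0 -1;0 0 -0.35 0 -1;0 0 -0.5 0 -1;0 0 -0.65 0 -1;0 0 -0.8 0 -1;0 0 -0.95 0 -1;0 0 -1 0 -1;0 0 -1 0 -1;0 0 -1 0 -1"

```text
clock: 20.0
ee_pos: [0.6495, -0.2396, 0.1934]
eef_rot: [0.225, 0.974, 0.0, -0.0]
wrist_force: [0.2, 0.4, -0.2]
width: 0.0007
grip_force: 0.0
```

```bash
python3 - <<'E'
from h import *
s=state();print(s["clock"],s["ee_pos"],s["wrist_force"])
im=imaging.camera("scene")[:,:,::-1];cv2.imwrite("pics/n4.png",cv2.resize(im[130:310,90:330],(800,600),interpolation=2))
E
```

```text
20.0 [ 0.64954369 -0.23964918  0.19338345] [ 0.23352893  0.41328022 -0.18715324]
```

View pics/n4.png

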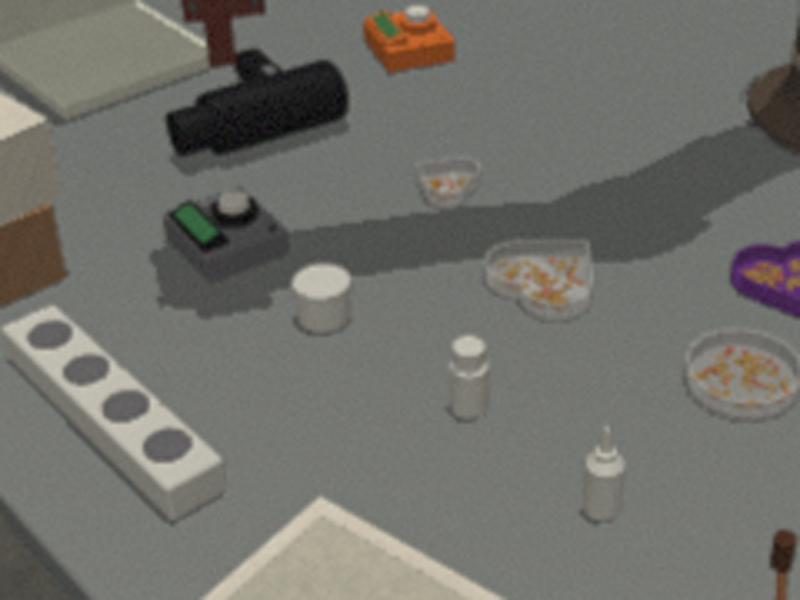

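The button (crop 235,203) is back up, the bottles and dishes stand where they were, and the hand is clear.

```bash
python3 -c "
from plant import env;print(env.finish_job())"
```

```text
the job is handed in; nothing more can be done
None
```

I pointed at the large heart and then at the dropper bottle's nozzle, each from about 3 cm above for over two seconds. I then pressed the timer button to its stop and let it come back up. The job is handed in at about 20 s, with the hand clear and nothing else touched; the verdict was not shown.

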